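# Rotate three battery packs between charger, work light and radio

## Robot

A 7-joint arm with a two-finger parallel gripper is mounted at the origin on a cart in front of the work surface, level with it; the furniture and walls round the work are solid. World frame = base frame: x ahead of the robot, y to its left, z up, the work surface at z = 0. Lengths are in m, angles in rad, forces in N, time in s.
With the tool pointing down it reaches from about 0.425 to 0.95 m from the base axis. Payload 4.7 kg.
Tool frame: the origin (TCP) lies midway between the tips of the shut fingers; the grasp point (between the pads) lies 19 mm behind it; z points along the fingers, y is the direction in which the jaws open and shut (so a half turn about z gives the same grasp; the last joint's range is limited). The gripper opens to 85 mm and grips with 20 to 120 N. Pads are 22 mm wide; open, the fingers measure 114 mm over their backs; the gripper's body (76 mm by 85 mm) begins 54 mm behind the grasp point. The pads swing forward as they close: fully open they stand 13 mm farther back than shut.
Start: joints at [-1.157, 0.469, -0.049, 1.532, 0.024, 1.141, -0.082], TCP at [0.289, 0.61, 0.231] pointing down, gripper open.
Joint ranges: [-2.59, 2.59], [-0.33, 1.99], [-1.39, 1.29], [0.1, 2.45], [-1.04, 4.18], [0.21, 1.99], [-2.66, 2.66]. Speed limits (rad/s): [2.57, 2.57, 3.14, 3.14, 3.14, 3.14, 3.14].

## Interface

Orientations are given as a unit quaternion [w, x, y, z].
In Python, from station import sensors, optics, workorder gives the robot as it stands.
- The arm moves only by the tool apply_moves, never from a script. Its arguments are lists of equal length, an entry for each row: "linear": the shift along the world's x, y, z in units of 30 mm (1.0 is 30 mm), a list of three; "yaw": the turn about the world's z in units of 8 degrees (1.0 is 8 degrees). In form: {"linear": [[dx, dy, dz], ...], "yaw": [yaw, ...]}. A call has 1 to 5 rows; each row shifts and turns the commanded pose from where the row before left it; what a row does not reach is not made up. A row lasts 1/10 s, in which the tool goes at most 50 mm and 8.59 degrees, less where a joint would pass 70% of its speed; a pose out of reach is approached as far as the arm can. A call is refused whole if a number of a shift passes 1 or a number of a turn 1, either way. A call with a gripper value outside its range is refused whole. "jaw" is the opening in per cent of the stroke, from 0 (shut) to 100 (fully open), set as the call begins (left out, the last holds). The fingers move at their own pace and stop on an object; "force" is the grip in N (left out, the last holds). Time passes only in rows, so rows that do not move let the fingers close. It gives the time, the measured TCP pose, the force and the opening at its end, in the units of the state.
- sensors.state(): the state, without advancing time (a new reading comes with each control period).
- optics.camera(name): name is "side" or "top" or "wrist"; returns a dict with "frame" (400x640x3 uint8, red, green, blue), "intrinsics" (3x3 intrinsics, pixels), "k1" (the pictures are not rectified: a ray, as slopes to the right and down, at radius r is drawn at 1 + k1 r^2 times it, then the intrinsics apply), "eye" and "attitude" of the camera in the world; the wrist camera has in their place "mount" (4x4, takes a point from camera to tool coordinates, whose origin is the TCP and whose axes are the flange's). Camera axes: x right, y up, looking along -z (the intrinsics and any distortion apply to the point x, -y, -z); pixel columns grow to the right and rows downward; lengths in m; the calibration is good to about 2 mm. A picture is of the moment at which its call begins: read the wrist's pose just before it. There is no depth.
- workorder.sign_off(): hands the job in, once; it reports no verdict.
The state is a dict: "time": time; "qpos": joint angles; "qvel": joint speeds; "effort": joint torques, N m; "position": TCP position; "eef_rot": TCP orientation; "force": force on the tool from outside, world axes, zero at the start; "moment": the same for the moment, N m; "gripper_width": finger opening in m.
Only numpy, scipy, OpenCV 4.12 (cv2) and the standard library are available. Lean on these libraries where they do the work, as an engineer would, in place of code of your own. Each camera call takes 0.05 s, during which the arm holds its last target.

## Task

The radio's battery is flat, the one on the charger is full and the one in the work light is half used, and every battery well is taken. Put the full pack in the work light, the light's half-used pack in the radio and the radio's flat pack on the charger, each seated upright right down in its well; the bench mat is free for standing a pack on meanwhile. Do not tip a pack over or push the tape roll, carton or pencil out of place.

Things in the scene. Friction and masses are not known exactly. Their poses are not given: they have to be found in the camera images.
- pack_large: Full pack, the largest (four white marks on top). Black block battery, upright: grey foot 36 (x) x 54 (y) x 24 mm high, the same on all packs; body 60 (x) x 86 (y) mm above it, top 94 mm above the underside; about 0.5 kg. Origin: centre of underside, z up, y along its long side. Grip the body from above across x. Fits a well either way round (half a turn); stands steadily on its foot. Starts seated in the charger.
- pack_slim: Half-used pack, the smallest (two white marks on top). Black block battery, upright: grey foot 36 (x) x 54 (y) x 24 mm high, the same on all packs; body 40 (x) x 60 (y) mm above it, top 80 mm above the underside; about 0.22 kg. Origin: centre of underside, z up, y along its long side. Grip the body from above across x. Fits a well either way round (half a turn); stands steadily on its foot. Starts seated in the work light.
- pack_mid: Flat pack, the middle size (no white mark). Black block battery, upright: grey foot 36 (x) x 54 (y) x 24 mm high, the same on all packs; body 50 (x) x 72 (y) mm above it, top 84 mm above the underside; about 0.34 kg. Origin: centre of underside, z up, y along its long side. Grip the body from above across x. Fits a well either way round (half a turn); stands steadily on its foot. Starts seated in the radio.
- charger: Charger: lowest of the devices, mid-grey box 120 (x) x 110 (y) x 54 mm, slots in its sides, indicator in front (-x), short mains lead and cable grommet at the back. Origin: centre of underside. Battery well in the top, centred over the origin: 44 (x) x 62 (y) x 24 mm deep; top face 54 mm, well floor 30 mm above the origin; a seated pack's y lies along this y. Holds one pack. Does not slide.
- work_light: Work light: squarish light-grey box 120 x 120 x 84 mm, four black rubber corner bumpers, white LED window in front (-x). Origin: centre of underside. Battery well in the top, centred over the origin: 44 (x) x 62 (y) x 24 mm deep; top face 84 mm, well floor 60 mm above the origin; a seated pack's y lies along this y. Holds one pack. Does not slide.
- radio: Radio: wide grey box with black end caps, 100 (x) x 160 (y) x 94 mm, speaker and display in front (-x), two knobs 10 mm high on its top at y = -52 and +52 mm. Origin: centre of underside. Battery well in the top, centred over the origin: 44 (x) x 62 (y) x 24 mm deep; top face 94 mm, well floor 70 mm above the origin; a seated pack's y lies along this y. Holds one pack. Does not slide.
- bench_mat: Free spot: a grey ribbed rubber mat lying flat on the bench, 100 (x) x 120 (y) x 3 mm, empty at the start; origin at the centre of its underside.
- masking_roll: Bystander: roll of masking tape lying flat on the bench, 96 mm across and 24 mm high; origin at the centre of its underside. Leave it where it is.
- box_dowels: Bystander: small cardboard carton, 64 x 71 x 51 mm high; origin at the centre of its underside. Leave it where it is.
- pencil_flat: Bystander: flat red carpenter's pencil lying on the bench, 168 (x) x 12 x 10 mm; origin at the centre of its underside. Leave it where it is.
Not all that is in view belongs to the job. Leave any green look-alike of the pack_mid alone.

How it is judged:
By the outcome, as a careful person would: the job done as asked, in the order asked, and still so for the second after the job is handed in, with the robot touching nothing.
It also fails if it takes over 106 s, if anything falls off the work surface, if the arm or the gripper's body presses on something with over 40 N, if the wrist force passes 120 N, or if a joint passes its speed limit or range.

## Working session

There is one attempt and no reset: what is moved stays moved. The work goes in short steps, Python scripts to look and compute and a tool call to move; the robot and the scene stay as the last step left them, time stands still between calls to the robot, and variables do not carry over. Pictures are saved under pics/ and viewed, and the job is handed in when it is done.

Besides the shell and the picture viewer there is one more tool, called by a JSON object that holds its "method" and its "body". apply_moves: Moves the arm, as the interface text tells. Its arguments: {"type":"object","properties":{"linear":{"type":"array"},"yaw":{"type":"array"},"jaw":{"type":"number"},"force":{"type":"number"}},"required":["linear","yaw"]}

```bash
ls; mkdir -p pics; python3 - <<'E'
from station import sensors, optics, workorder
import cv2
s=sensors.state();print(s)
for n in("top","side","wrist"):
    c=optics.camera(n);cv2.imwrite(f"pics/{n}0.png",c["frame"][:,:,::-1])
    print(n,{k:v for k,v in c.items() if k!="frame"})
E
```

```text
pics
{'time': 0.0, 'qpos': array([-1.15691753,  0.46943651, -0.04858078,  1.53366418,  0.02411269,
        1.14098443, -0.08229092]), 'qvel': array([ 7.27059157e-04,  9.23369672e-05,  1.10391782e-03,  8.08865989e-04,
       -2.96658379e-05, -3.75234626e-04, -1.48433449e-04]), 'effort': array([-1.34843671e-03, -5.10306787e+01, -4.76709602e-02, -2.37718767e+01,
        1.05718779e-02,  7.25779479e-03, -1.10335301e-05]), 'position': array([0.28896315, 0.60939517, 0.23027728]), 'eef_rot': array([-1.66888672e-04,  2.19569267e-01,  9.75596448e-01, -9.38498865e-04]), 'force': array([-0.18364853, -0.34373129, -0.13725513]), 'moment': array([ 0.01674891,  0.00997303, -0.02363091]), 'gripper_width': 0.08546807085621343}
top {'intrinsics': array([[446.64585699,   0.        , 316.92348511],
       [  0.        , 446.64585699, 201.73880778],
       [  0.        ,   0.        ,   1.        ]]), 'k1': -0.07722110169236349, 'eye': array([ 0.42529239, -0.00462871,  1.10321949]), 'attitude': array([-0.69564337, -0.0397726 ,  0.0292597 ,  0.71668843])}
side {'intrinsics': array([[387.13139914,   0.        , 318.24173376],
       [  0.        , 387.13139914, 199.69413162],
       [  0.        ,   0.        ,   1.        ]]), 'k1': -0.011399988236062527, 'eye': array([ 0.21471939, -0.87588191,  0.78273406]), 'attitude': array([ 0.89093023,  0.43067645, -0.06858778, -0.12671559])}
wrist {'intrinsics': array([[287.5855342 ,   0.        , 320.20910739],
       [  0.        , 287.5855342 , 199.00559119],
       [  0.        ,   0.        ,   1.        ]]), 'k1': -0.004293185467206881, 'mount': array([[-4.69077926e-04,  9.55478489e-01,  2.95060395e-01,
         7.48616201e-02],
       [ 9.99999718e-01,  2.75172134e-04,  6.98693362e-04,
         8.42080236e-04],
       [ 5.86394079e-04,  2.95060639e-01, -9.55478349e-01,
        -1.42092773e-01],
       [ 0.00000000e+00,  0.00000000e+00,  0.00000000e+00,
         1.00000000e+00]])}
```

View pics/top0.png

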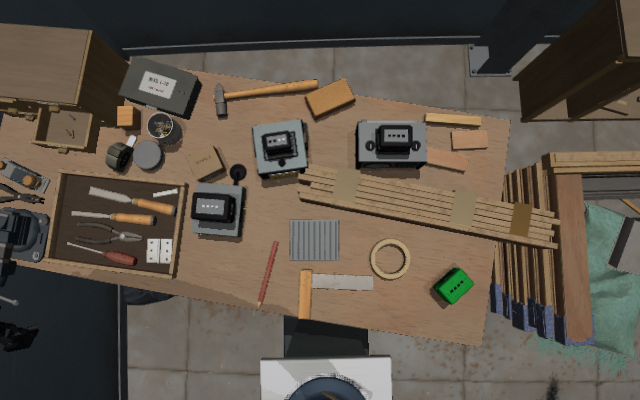

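View pics/side0.png

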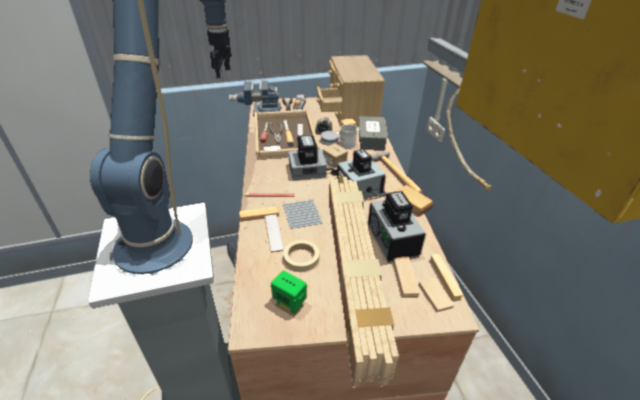

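View pics/wrist0.png

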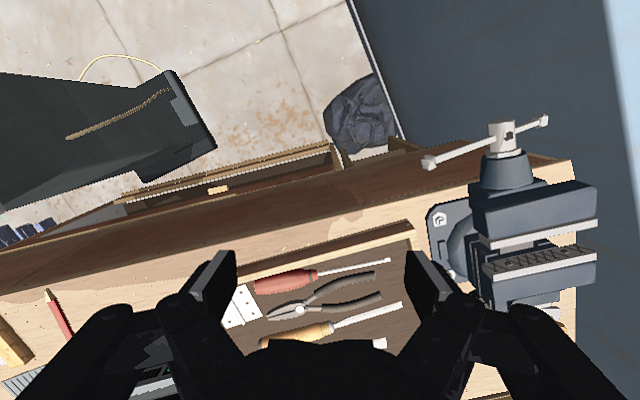

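```bash
python3 - <<'E'
import cv2
a=cv2.imread("pics/top0.png")
for i,(x,y,w,h) in enumerate([(180,170,80,80),(240,108,80,80),(345,110,90,70),(280,210,70,60),(180,140,60,60)]):
    cv2.imwrite(f"pics/c{i}.png",cv2.resize(a[y:y+h,x:x+w],None,fx=7,fy=7,interpolation=cv2.INTER_CUBIC))
x=[cv2.imread(f"pics/c{i}.png") for i in range(4)]
E
```

```text
(no output)
```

View pics/c0.png

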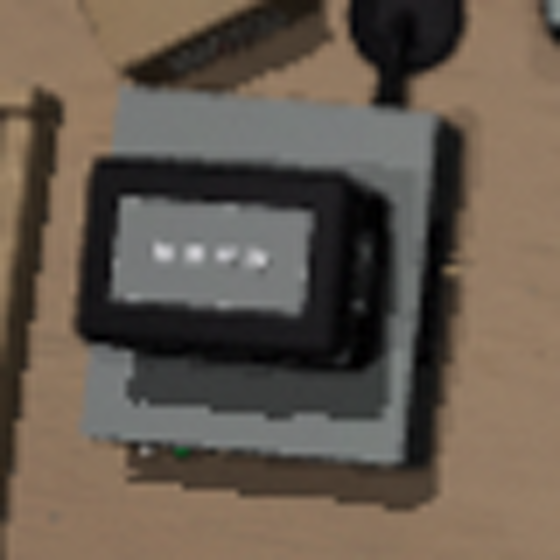

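View pics/c1.png

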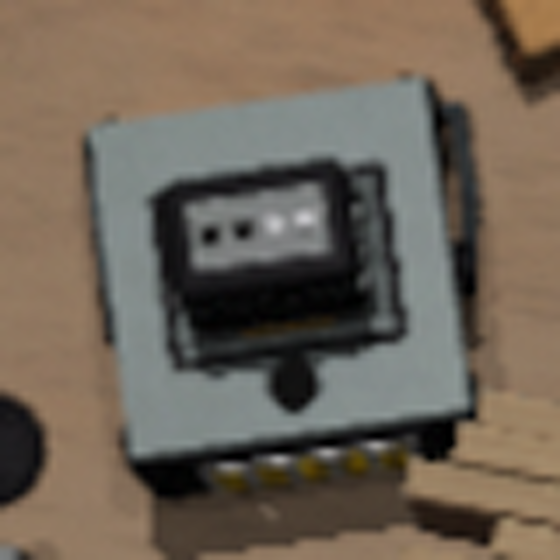

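View pics/c2.png

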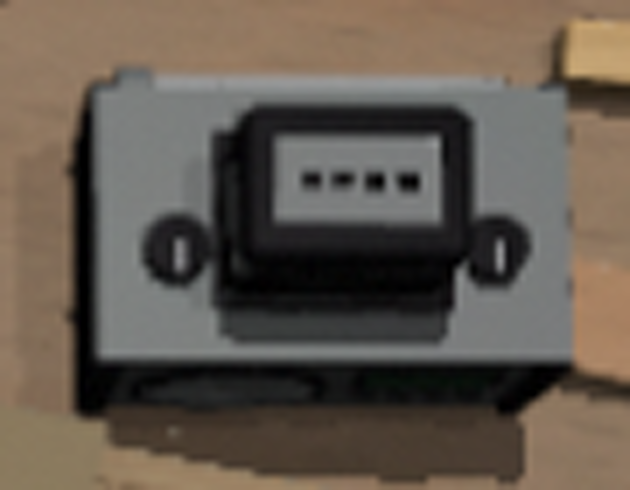

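View pics/c3.png

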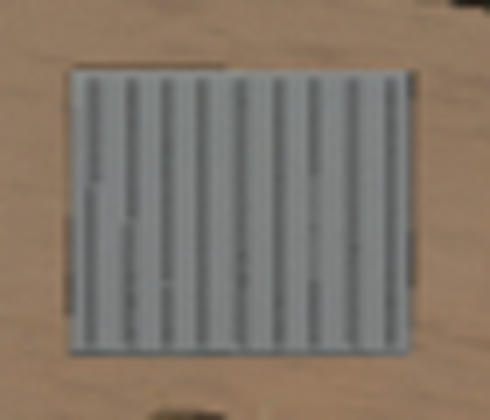

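```bash
cat > h.py <<'E'
import numpy as np, cv2
from scipy.optimize import least_squares
from scipy.spatial.transform import Rotation as R
def rot(q): return R.from_quat([q[1],q[2],q[3],q[0]])
def campose(c,s=None):
    if "eye" in c: return rot(c["attitude"]).as_matrix(),np.array(c["eye"])
    Rt=rot(s["eef_rot"]).as_matrix();M=c["mount"]
    return Rt@M[:3,:3],Rt@M[:3,3]+s["position"]
def proj(P,c,s=None):
    A,e=campose(c,s);p=(np.atleast_2d(P)-e)@A
    a=p[:,0]/-p[:,2];b=-p[:,1]/-p[:,2];k=1+c["k1"]*(a*a+b*b);K=c["intrinsics"]
    return np.c_[K[0,0]*a*k+K[0,2],K[1,1]*b*k+K[1,2]]
def unproj(px,z,c,s=None):
    K=c["intrinsics"];A,e=campose(c,s);out=[]
    for u,v in np.atleast_2d(px):
        d=np.array([(u-K[0,2])/K[0,0],(v-K[1,2])/K[1,1]]);x=d.copy()
        for _ in range(20): x=d/(1+c["k1"]*(x@x))
        r=A@np.array([x[0],-x[1],-1]);out.append(e+r*(z-e[2])/r[2])
    return np.array(out)
def rect(sx,sy): # image TL,TR,BR,BL for top cam: TL=+x+y, TR=+x-y, BR=-x-y, BL=-x+y
    return np.array([[sx,sy],[sx,-sy],[-sx,-sy],[-sx,sy]])/2
def fit(px,z,sx,sy,c,s=None,model=None):
    P=unproj(px,z,c,s)[:,:2];m=rect(sx,sy) if model is None else model
    mc=m-m.mean(0);pc=P-P.mean(0)
    th=np.arctan2((mc[:,0]*pc[:,1]-mc[:,1]*pc[:,0]).sum(),(mc*pc).sum())
    Rm=np.array([[np.cos(th),-np.sin(th)],[np.sin(th),np.cos(th)]])
    t=P.mean(0)-Rm@m.mean(0);res=P-(m@Rm.T+t)
    return t,np.degrees(th),res*1000
def crop(px,o,f): return (np.array(px,float)+.5)/f-.5+np.array(o)
E
python3 - <<'E'
from h import *
from station import optics
c=optics.camera("top")
D={"charger":((180,170),[(122,88),(440,118),(405,465),(82,438)],.054,.12,.11),
"large":((180,170),[(93,158),(350,170),(338,362),(78,342)],.124,.06,.086),
"light":((240,108),[(88,130),(430,78),(470,410),(130,465)],.084,.12,.12),
"slim":((240,108),[(158,190),(345,165),(362,270),(175,292)],.140,.04,.06),
"radio":((345,110),[(95,85),(567,88),(572,360),(97,358)],.094,.1,.16),
"mid":((345,110),[(242,105),(470,105),(468,255),(242,255)],.154,.05,.072),
"mat":((280,210),[(72,72),(410,72),(410,352),(70,352)],.003,.1,.12)}
for n,(o,p,z,sx,sy) in D.items():
    t,th,r=fit(crop(p,o,7),z,sx,sy,c);print(n,t.round(4),round(th,2),"res",r.round(1).tolist())
E
```

```text
charger [0.5181 0.2474] -6.69 res [[0.1, 0.3], [-1.0, -0.1], [0.8, -0.6], [0.1, 0.4]]
large [0.5183 0.2457] -4.98 res [[-0.5, -1.2], [0.5, 1.7], [-0.6, 1.0], [0.6, -1.5]]
light [0.6582 0.0926] 6.45 res [[-2.9, -3.0], [-2.7, 1.1], [3.4, 4.1], [2.2, -2.1]]
slim [0.6586 0.093 ] 6.08 res [[-3.0, 0.1], [-3.3, 0.4], [2.5, 0.0], [3.8, -0.6]]
radio [ 0.659  -0.1684] -2.01 res [[-4.2, -1.7], [-4.2, 1.9], [4.4, 2.0], [4.0, -2.2]]
mid [ 0.6582 -0.1662] -2.16 res [[-1.6, -0.9], [-0.9, 0.1], [1.6, 1.4], [0.9, -0.6]]
mat [0.4397 0.0203] -1.74 res [[-1.0, -0.5], [-0.9, 0.4], [1.1, 0.6], [0.8, -0.5]]
```

Candidates for the first pack, slim, in the top view:
- Pack in the squarish light at (279,140): two white marks. This is the one I want.
- Pack at (211,207) in the low box with the mains lead: four white marks, so it is the large full pack in the charger.
- Pack at (396,138) between two knobs: no white marks, so it is the flat mid pack in the radio.
- Green look-alike at (453,286): leave it alone.

Close crop c1 shows two white and two dark marks, which confirms slim in the light. The pack and device fits agree within 2 mm.

Plan: slim to mat, large to light, mid to charger, slim to radio.

{"method": "apply_moves", "body": {"linear": [[0.6,-0.85,0.2],[0.68,-0.95,0.2],[0.68,-0.95,0.2],[0.68,-0.95,0],[0.68,-0.95,0]], "yaw": [-0.4,-0.4,-0.4,-0.4,-0.4], "jaw": 100}}

```text
time: 0.7
position: [0.3895, 0.4692, 0.2495]
eef_rot: [0.0, 0.354, 0.935, 0.0]
force: [0.5, 0.5, -0.5]
gripper_width: 0.0858
```

{"method": "apply_moves", "body": {"linear": [[0.68,-0.95,0],[0.68,-0.95,0],[0.68,-0.95,0],[0.68,-0.95,0],[0.68,-0.95,0]], "yaw": [-0.4,-0.4,-0.4,-0.4,-0.4]}}

```text
time: 1.2
position: [0.4913, 0.3266, 0.2493]
eef_rot: [-0.0, 0.481, 0.877, -0.0]
force: [0.2, -0.3, 0.3]
gripper_width: 0.0855
```

{"method": "apply_moves", "body": {"linear": [[0.68,-0.95,0],[0.68,-0.95,0],[0.68,-0.95,0],[0.68,-0.95,0],[0.68,-0.95,0]], "yaw": [-0.4,-0.4,-0.4,-0.4,-0.4]}}

```text
time: 1.7
position: [0.5933, 0.1843, 0.2493]
eef_rot: [-0.0, 0.598, 0.801, 0.0]
force: [1.7, -0.3, 0.0]
gripper_width: 0.0856
```

{"method": "apply_moves", "body": {"linear": [[0.54,-0.76,0],[0.54,-0.76,0],[0.54,-0.76,0],[0.54,-0.76,0],[0,0,0]], "yaw": [-0.4,-0.4,-0.4,-0.07,0]}}

```text
time: 2.2
position: [0.6592, 0.0889, 0.2491]
eef_rot: [0.002, 0.669, 0.744, -0.001]
force: [-0.2, -1.2, -0.3]
gripper_width: 0.0855
```

```bash
cat > w.py <<'E'
import sys
from h import *
from station import sensors, optics
def grab(n,tag):
    s=sensors.state();c=optics.camera(n);cv2.imwrite(f"pics/{tag}.png",c["frame"][:,:,::-1]);return s,c
def jaw(s):
    y=rot(s["eef_rot"]).as_matrix()[:,1];a=np.degrees(np.arctan2(y[1],y[0]));return a
def pr(s): print(round(s["time"],2),s["position"].round(4),"jaw",round(jaw(s),2),"w",round(s["gripper_width"],4),"F",s["force"].round(1))
E
python3 - <<'E'
from w import *
s,c=grab("wrist","w1");pr(s)
im=cv2.imread("pics/w1.png")
# predicted outlines from top-view fit
def dr(t,th,z,sx,sy,col):
    a=np.radians(th);M=np.array([[np.cos(a),-np.sin(a)],[np.sin(a),np.cos(a)]])
    P=np.c_[rect(sx,sy)@M.T+t,[z]*4];p=proj(P,c,s);print(p.round(0).tolist());cv2.polylines(im,[p.round().astype(int)],1,col,1)
dr((.6582,.0926),6.4,.084,.12,.12,(0,0,255));dr((.6586,.093),6.1,.14,.04,.06,(0,255,0))
cv2.imwrite("pics/w1b.png",im)
E
```

```text
2.2 [0.6592 0.0889 0.2491] jaw 6.08 w 0.0855 F [-0.2 -1.2 -0.3]
[[377.0, 121.0], [371.0, 229.0], [267.0, 229.0], [260.0, 122.0]]
[[342.0, 159.0], [341.0, 223.0], [298.0, 223.0], [296.0, 159.0]]
```

View pics/w1b.png

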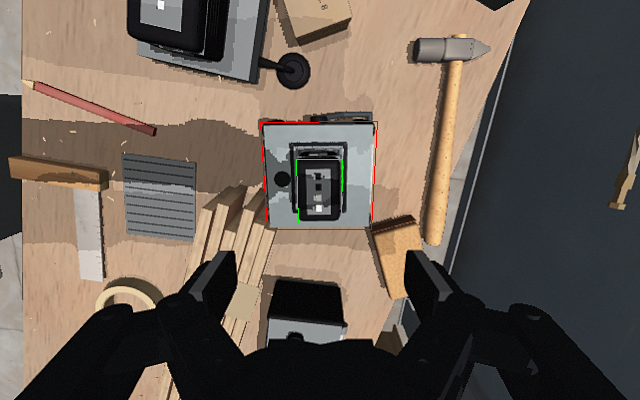

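The wrist view shows the predicted light and slim outlines falling exactly on the object: light (260–377, 121–229), pack (296–342, 159–223). The fit is good, so I'm descending.

{"method": "apply_moves", "body": {"linear": [[0,0.12,-1],[0,0,-1],[0,0,-1],[0,0,-1],[0,0,-0.5]], "yaw": [0,0,0,0,0]}}

```text
time: 2.75
position: [0.6552, 0.0995, 0.1114]
eef_rot: [-0.002, 0.665, 0.747, -0.002]
force: [-1.4, -0.3, -0.1]
gripper_width: 0.0854
```

{"method": "apply_moves", "body": {"linear": [[0,0,-0.4],[0,0,0],[0,0,0]], "yaw": [0,0,0]}}

```text
time: 3.05
position: [0.6584, 0.0982, 0.1034]
eef_rot: [0.001, 0.666, 0.746, 0.001]
force: [0.2, 0.3, 0.7]
gripper_width: 0.0855
```

{"method": "apply_moves", "body": {"linear": [[0,-0.17,0],[0,0,0],[0,0,0]], "yaw": [0,0,0]}}

```text
time: 3.35
position: [0.6581, 0.0923, 0.1032]
eef_rot: [0.0, 0.666, 0.746, 0.001]
force: [-0.1, -0.6, -0.8]
gripper_width: 0.0856
```

{"method": "apply_moves", "body": {"linear": [[0,0,0],[0,0,0],[0,0,0],[0,0,0],[0,0,0]], "yaw": [0,0,0,0,0], "jaw": 0, "force": 60}}

```text
time: 3.85
position: [0.6577, 0.0928, 0.1025]
eef_rot: [0.0, 0.666, 0.746, 0.0]
force: [-0.6, -0.3, 2.1]
gripper_width: 0.0396
```

{"method": "apply_moves", "body": {"linear": [[0,0,0],[0,0,0],[0,0,0],[0,0,0],[0,0,0]], "yaw": [0,0,0,0,0]}}

```text
time: 4.35
position: [0.6577, 0.0928, 0.1025]
eef_rot: [0.0, 0.666, 0.746, 0.0]
force: [-1.7, 0.7, 2.5]
gripper_width: 0.0399
```

{"method": "apply_moves", "body": {"linear": [[0,0,0.3],[0,0,0.4],[0,0,0.5],[0,0,0.7],[0,0,0.6]], "yaw": [0,0,0,0,0]}}

```text
time: 4.85
position: [0.6579, 0.0926, 0.1794]
eef_rot: [0.0, 0.666, 0.746, 0.001]
force: [0.6, -0.3, -3.0]
gripper_width: 0.0396
```

{"method": "apply_moves", "body": {"linear": [[-0.5,-0.18,0],[-0.8,-0.29,0],[-0.8,-0.29,0],[-0.8,-0.29,0],[-0.8,-0.29,0]], "yaw": [-0.2,-0.2,-0.2,-0.2,-0.2]}}

```text
time: 5.35
position: [0.5459, 0.0521, 0.1785]
eef_rot: [0.0, 0.717, 0.697, 0.001]
force: [1.0, -0.9, -2.3]
gripper_width: 0.0394
```

{"method": "apply_moves", "body": {"linear": [[-0.8,-0.29,0],[-0.8,-0.29,0],[-0.8,-0.29,0],[-0.67,-0.22,0],[0,0,0]], "yaw": [0,0,0,0,0]}}

```text
time: 5.85
position: [0.4519, 0.0186, 0.1781]
eef_rot: [-0.001, 0.717, 0.697, -0.0]
force: [0.5, -0.2, -2.4]
gripper_width: 0.0396
```

```bash
python3 - <<'E'
from w import *
s,c=grab("side","s1");pr(s)
im=cv2.imread("pics/s1.png")[100:300,190:440];cv2.imwrite("pics/s1b.png",cv2.resize(im,None,fx=3,fy=3))
E
```

```text
5.85 [0.4519 0.0186 0.1781] jaw -1.64 w 0.0396 F [ 0.5 -0.2 -2.4]
```

View pics/s1b.png

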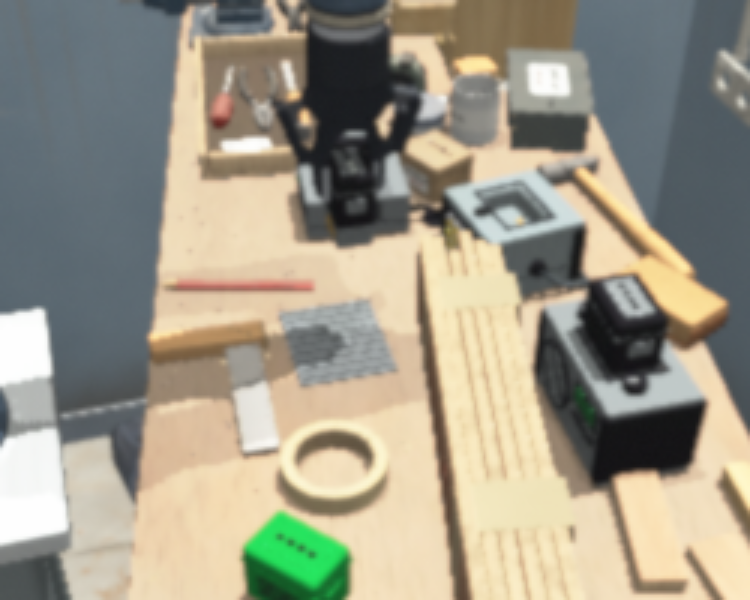

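The slim pack is held upright above the mat and the light's well is empty. Lowering now.

{"method": "apply_moves", "body": {"linear": [[0,0,-0.8],[0,0,-1],[0,0,-1],[0,0,-0.7],[0,0,-0.4]], "yaw": [0,0,0,0,0]}}

```text
time: 6.4
position: [0.4552, 0.0201, 0.0593]
eef_rot: [-0.0, 0.716, 0.698, -0.0]
force: [0.5, 0.0, -2.1]
gripper_width: 0.0392
```

{"method": "apply_moves", "body": {"linear": [[0,0,-0.25],[0,0,-0.1],[0,0,-0.1],[0,0,0]], "yaw": [0,0,0,0]}}

```text
time: 6.8
position: [0.455, 0.0199, 0.0472]
eef_rot: [0.0, 0.716, 0.698, 0.001]
force: [-0.3, 0.1, -2.5]
gripper_width: 0.0396
```

Still hanging (−2.5 N), so about 2 mm to go.

{"method": "apply_moves", "body": {"linear": [[0,0,-0.05],[0,0,0],[0,0,0]], "yaw": [0,0,0]}}

```text
time: 7.1
position: [0.4547, 0.0199, 0.0456]
eef_rot: [0.0, 0.716, 0.698, 0.0]
force: [-0.6, 0.1, -2.1]
gripper_width: 0.0394
```

{"method": "apply_moves", "body": {"linear": [[0,0,-0.04],[0,0,0],[0,0,0]], "yaw": [0,0,0]}}

```text
time: 7.4
position: [0.4547, 0.0199, 0.0454]
eef_rot: [-0.0, 0.717, 0.698, 0.001]
force: [-3.4, -0.5, 12.0]
gripper_width: 0.039
```

Contact at TCP z 0.0455, as predicted. Releasing and rising.

{"method": "apply_moves", "body": {"linear": [[0,0,0.03],[0,0,0],[0,0,0],[0,0,0],[0,0,0]], "yaw": [0,0,0,0,0], "jaw": 100}}

```text
time: 7.9
position: [0.4545, 0.0198, 0.0449]
eef_rot: [-0.0, 0.716, 0.698, -0.0]
force: [-0.4, 0.2, 0.0]
gripper_width: 0.0855
```

{"method": "apply_moves", "body": {"linear": [[0,0,0.4],[0,0,0.8],[0,0,1],[0,0,1],[0,0,1]], "yaw": [0,0,0,0,0]}}

```text
time: 8.4
position: [0.4543, 0.0196, 0.173]
eef_rot: [0.0, 0.717, 0.697, 0.0]
force: [0.9, -0.2, 0.4]
gripper_width: 0.0855
```

{"method": "apply_moves", "body": {"linear": [[0.15,0.5,0.6],[0.24,0.85,0.6],[0.24,0.85,0.6],[0.24,0.85,0],[0.24,0.85,0]], "yaw": [0,-0.1,-0.1,-0.1,-0.1]}}

```text
time: 8.9
position: [0.4882, 0.1378, 0.2267]
eef_rot: [0.0, 0.736, 0.677, 0.001]
force: [0.6, -0.9, -0.2]
gripper_width: 0.0854
```

{"method": "apply_moves", "body": {"linear": [[0.24,0.85,0],[0.24,0.85,0],[0.24,0.85,0],[0.29,1,0],[0,0,0]], "yaw": [-0.1,-0.07,0,0,0]}}

```text
time: 9.4
position: [0.518, 0.2482, 0.2255]
eef_rot: [-0.0, 0.742, 0.671, 0.001]
force: [-0.4, -0.2, -0.4]
gripper_width: 0.085
```

```bash
cat >> w.py <<'E'
def dr(im,c,s,t,th,z,sx,sy,col=(0,0,255)):
    a=np.radians(th);M=np.array([[np.cos(a),-np.sin(a)],[np.sin(a),np.cos(a)]])
    P=np.c_[rect(sx,sy)@M.T+t,[z]*4];p=proj(P,c,s);cv2.polylines(im,[(p*8).round().astype(int)],1,col,1,cv2.LINE_AA,3)
E
python3 - <<'E'
from w import *
s,c=grab("wrist","w2")
import time
s,c=grab("wrist","w2");pr(s)
im=cv2.imread("pics/w2.png")
dr(im,c,s,(.5181,.2474),-6.5,.054,.12,.11);dr(im,c,s,(.5183,.246),-6.,.124,.06,.086,(0,255,0))
cv2.imwrite("pics/w2b.png",im)
s,c=grab("top","t2");cv2.imwrite("pics/t2b.png",cv2.resize(cv2.imread("pics/t2.png")[100:300,180:440],None,fx=3,fy=3))
E
```

```text
9.45 [0.5178 0.2454 0.2254] jaw -5.89 w 0.0854 F [-0.1 -0.5  0.2]
```

View pics/w2b.png

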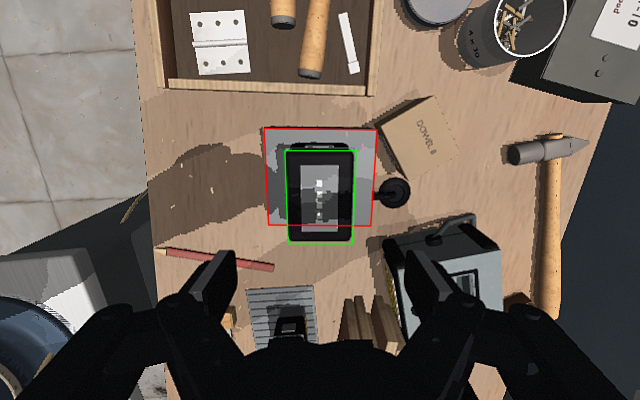

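View pics/t2b.png

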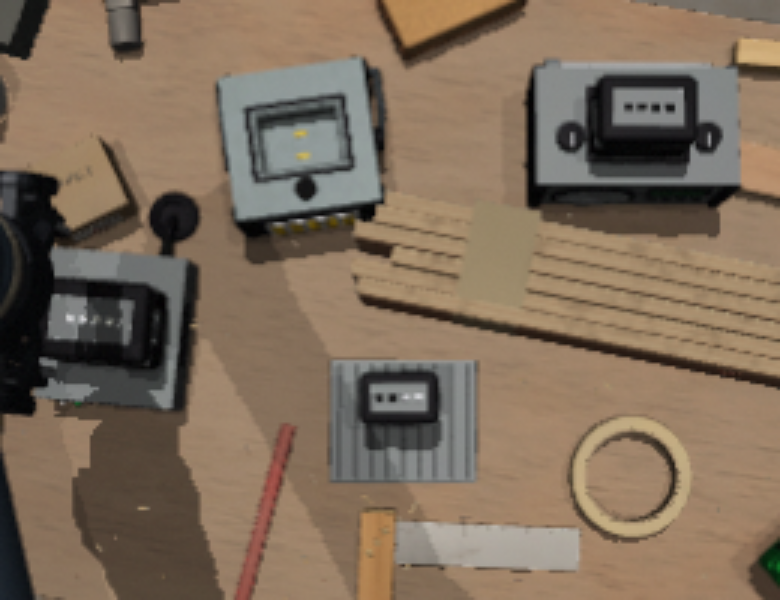

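The wrist overlays match charger and large pack (pack at 285–355, 150–243). In the top view slim stands upright on the mat. Descending on large.

{"method": "apply_moves", "body": {"linear": [[0,0.03,-0.8],[0,0,-1],[0,0,-1],[0,0,-1],[0,0,-0.7]], "yaw": [-0.06,0,0,0,0]}}

```text
time: 10.05
position: [0.5173, 0.2421, 0.0888]
eef_rot: [0.0, 0.747, 0.665, -0.001]
force: [0.1, 0.6, -0.0]
gripper_width: 0.0851
```

{"method": "apply_moves", "body": {"linear": [[0,0,-0.4],[0,0,0],[0,0,0]], "yaw": [0,0,0]}}

```text
time: 10.35
position: [0.5188, 0.2439, 0.079]
eef_rot: [0.0, 0.747, 0.665, 0.001]
force: [0.6, 0.4, -0.7]
gripper_width: 0.0854
```

{"method": "apply_moves", "body": {"linear": [[0,0.07,0],[0,0,0],[0,0,0]], "yaw": [0,0,0], "jaw": 0, "force": 80}}

```text
time: 10.65
position: [0.5182, 0.2473, 0.0796]
eef_rot: [-0.0, 0.746, 0.666, 0.001]
force: [-1.1, 0.1, 6.0]
gripper_width: 0.0591
```

{"method": "apply_moves", "body": {"linear": [[0,0,0],[0,0,0],[0,0,0],[0,0,0]], "yaw": [0,0,0,0]}}

```text
time: 11.05
position: [0.5182, 0.2473, 0.0796]
eef_rot: [-0.0, 0.746, 0.666, 0.001]
force: [-1.8, 1.4, 5.2]
gripper_width: 0.0596
```

{"method": "apply_moves", "body": {"linear": [[0,0,0.3],[0,0,0.5],[0,0,0.8],[0,0,0.9],[0,0,0.8]], "yaw": [0,0,0,0,0]}}

```text
time: 11.55
position: [0.5175, 0.2458, 0.1779]
eef_rot: [0.0, 0.747, 0.665, -0.001]
force: [0.9, 0.3, -5.5]
gripper_width: 0.0594
```

{"method": "apply_moves", "body": {"linear": [[0.4,-0.44,0],[0.7,-0.77,0],[0.7,-0.77,0],[0.8,-0.88,0],[0.7,-0.77,0]], "yaw": [0.2,0.2,0.2,0.2,0.2]}}

```text
time: 12.05
position: [0.6172, 0.1355, 0.1766]
eef_rot: [-0.0, 0.698, 0.716, -0.001]
force: [-0.6, -0.0, -5.1]
gripper_width: 0.0594
```

{"method": "apply_moves", "body": {"linear": [[0.7,-0.77,0],[0.4,-0.44,0],[0.27,-0.3,0],[0,0,0],[0,0,0]], "yaw": [0.2,0.2,0.2,0,0]}}

```text
time: 12.55
position: [0.6571, 0.0925, 0.1764]
eef_rot: [-0.001, 0.668, 0.744, -0.001]
force: [-0.4, 1.3, -7.0]
gripper_width: 0.0593
```

```bash
python3 - <<'E'
from w import *
s,c=grab("wrist","w3");pr(s)
im=cv2.imread("pics/w3.png")
dr(im,c,s,(.6582,.0926),6.4,.084,.12,.12);dr(im,c,s,s["position"][:2],jaw(s),s["position"][2]-.0496+.094,.06,.086,(0,255,0));
cv2.imwrite("pics/w3b.png",im)
s,c=grab("top","t3");cv2.imwrite("pics/t3b.png",cv2.resize(cv2.imread("pics/t3.png")[100:300,180:440],None,fx=3,fy=3))
E
```

```text
12.55 [0.6571 0.0925 0.1764] jaw 6.19 w 0.0593 F [-0.4  1.3 -7. ]
```

View pics/w3b.png

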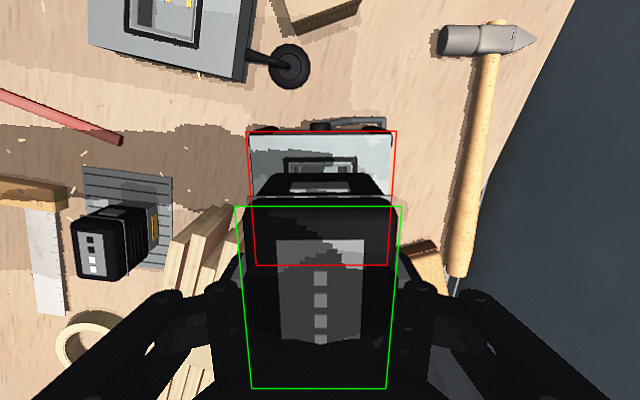

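View pics/t3b.png

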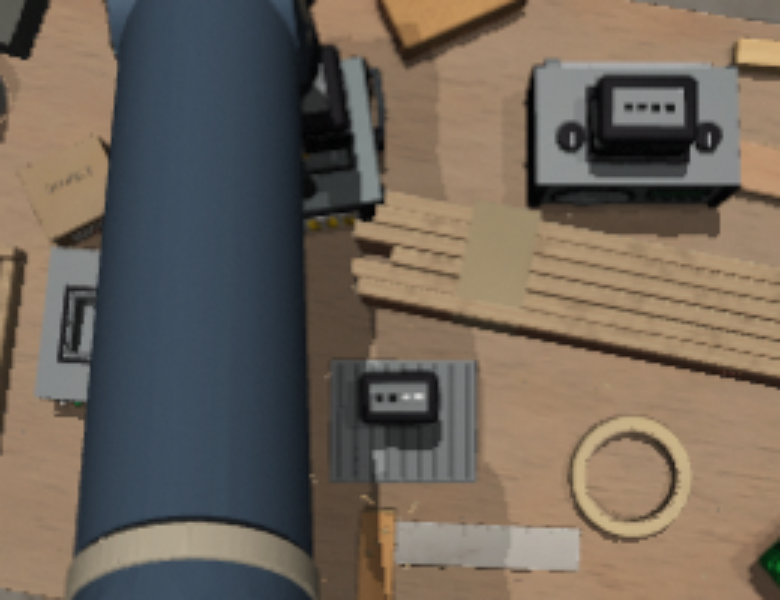

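Held pack's top edge lies on the prediction at row 207, so it's central in the grip. Lowering into the light.

{"method": "apply_moves", "body": {"linear": [[0.03,0,-0.5],[0,0,-0.5],[0,0,-0.2],[0,0,0],[0,0,0]], "yaw": [0,0,0,0,0]}}

```text
time: 13.15
position: [0.6591, 0.0921, 0.1407]
eef_rot: [-0.0, 0.668, 0.744, -0.0]
force: [-0.6, 0.5, -5.2]
gripper_width: 0.0592
```

{"method": "apply_moves", "body": {"linear": [[-0.02,0.03,-0.3],[0,0,-0.3],[0,0,-0.2],[0,0,-0.1],[0,0,0]], "yaw": [0,0,0,0,0]}}

```text
time: 13.65
position: [0.6581, 0.0929, 0.1132]
eef_rot: [-0.0, 0.668, 0.744, -0.001]
force: [-0.1, -0.2, -5.1]
gripper_width: 0.0589
```

{"method": "apply_moves", "body": {"linear": [[0,0,-0.06],[0,0,-0.04],[0,0,0],[0,0,0]], "yaw": [0,0,0,0]}}

```text
time: 14.05
position: [0.6586, 0.0931, 0.1112]
eef_rot: [0.0, 0.668, 0.745, 0.0]
force: [-0.3, -0.0, -6.7]
gripper_width: 0.0592
```

{"method": "apply_moves", "body": {"linear": [[0,0,-0.07],[0,0,0],[0,0,0]], "yaw": [0,0,0]}}

```text
time: 14.35
position: [0.6589, 0.0931, 0.1097]
eef_rot: [0.0, 0.668, 0.744, 0.0]
force: [0.0, -0.7, -1.2]
gripper_width: 0.0593
```

Seated: contact at TCP z 0.1097 against 0.1096 expected. Releasing.

{"method": "apply_moves", "body": {"linear": [[0,0,0],[0,0,0],[0,0,0],[0,0,0]], "yaw": [0,0,0,0], "jaw": 100}}

```text
time: 14.75
position: [0.6588, 0.0931, 0.1093]
eef_rot: [0.0, 0.668, 0.745, 0.0]
force: [0.8, -0.8, 0.5]
gripper_width: 0.0851
```

{"method": "apply_moves", "body": {"linear": [[0,0,0.4],[0,0,0.8],[0,0,1],[0,0,1],[0,0,1]], "yaw": [0,0,0,0,0]}}

```text
time: 15.25
position: [0.6586, 0.0929, 0.2373]
eef_rot: [0.0, 0.668, 0.744, 0.0]
force: [0.9, 0.3, 0.0]
gripper_width: 0.0855
```

{"method": "apply_moves", "body": {"linear": [[0,-0.6,0],[0,-1,0],[0,-1,0],[0,-1,0],[0,-1,0]], "yaw": [0,-0.2,-0.2,-0.2,-0.2]}}

```text
time: 15.75
position: [0.658, -0.047, 0.235]
eef_rot: [0.0, 0.709, 0.705, -0.0]
force: [0.3, 1.7, -0.4]
gripper_width: 0.0854
```

{"method": "apply_moves", "body": {"linear": [[0,-1,0],[0,-1,0],[0,-1,0],[0,-0.7,0],[0,-0.38,0]], "yaw": [-0.2,-0.03,0,0,0]}}

```text
time: 16.25
position: [0.6574, -0.171, 0.235]
eef_rot: [0.0, 0.721, 0.693, -0.001]
force: [0.1, -0.4, 1.3]
gripper_width: 0.0857
```

{"method": "apply_moves", "body": {"linear": [[0,0,0],[0,0,0]], "yaw": [0,0]}}

```text
time: 16.45
position: [0.6585, -0.1662, 0.2347]
eef_rot: [-0.001, 0.719, 0.695, 0.0]
force: [0.4, 0.9, -0.0]
gripper_width: 0.0854
```

```bash
python3 - <<'E'
from w import *
s,c=grab("wrist","w4");pr(s)
im=cv2.imread("pics/w4.png")
dr(im,c,s,(.659,-.1684),-2.1,.094,.1,.16);dr(im,c,s,(.6582,-.1665),-2.1,.154,.05,.072,(0,255,0));
cv2.imwrite("pics/w4b.png",im)
s,c=grab("top","t4");cv2.imwrite("pics/t4b.png",cv2.resize(cv2.imread("pics/t4.png")[100:300,180:440],None,fx=3,fy=3))
E
```

```text
16.45 [ 0.6585 -0.1662  0.2347] jaw -1.95 w 0.0854 F [ 0.4  0.9 -0. ]
```

View pics/w4b.png

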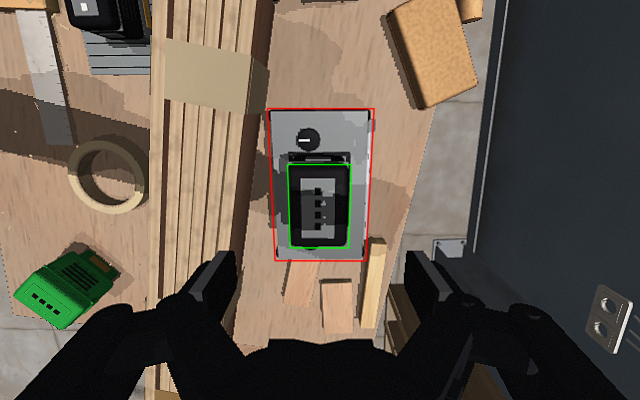

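View pics/t4b.png

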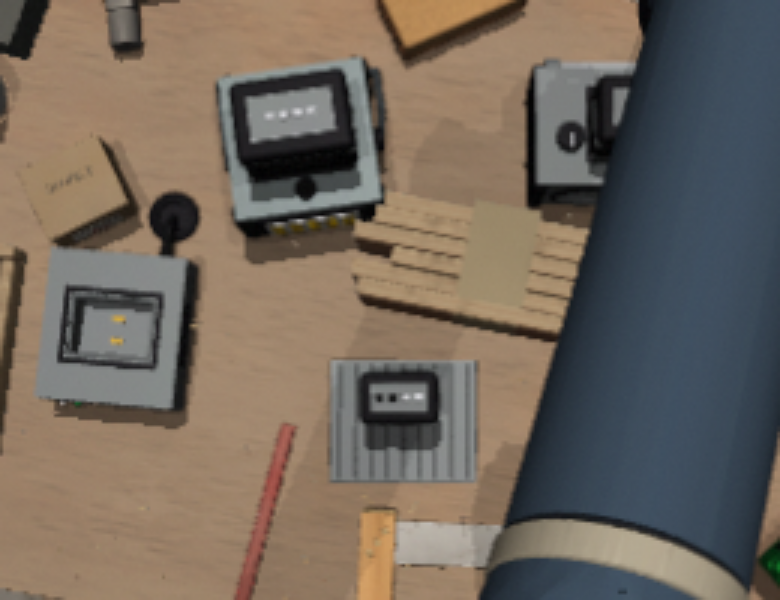

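Large sits upright in the light, and the mid overlay matches the pack (288–350, 164–248). Descending on mid.

{"method": "apply_moves", "body": {"linear": [[0,0,-0.8],[0,0,-1],[0,0,-1],[0,0,-0.8],[0,0,-0.4]], "yaw": [0,0,0,0,0]}}

```text
time: 17.05
position: [0.6575, -0.1651, 0.1124]
eef_rot: [-0.002, 0.719, 0.695, -0.001]
force: [0.0, -0.6, -0.6]
gripper_width: 0.0853
```

{"method": "apply_moves", "body": {"linear": [[0,0,-0.04],[0,0,0],[0,0,0]], "yaw": [0,0,0]}}

```text
time: 17.35
position: [0.6596, -0.1674, 0.1154]
eef_rot: [0.001, 0.719, 0.695, 0.001]
force: [-1.4, 0.3, 0.7]
gripper_width: 0.0848
```

```bash
python3 - <<'E'
from w import *
s=sensors.state();pr(s)
c=optics.camera("top")
print(unproj(crop([(67,288),(162,296),(155,367),(60,360)],(180,100),3),.054,c).mean(0))
print(fit(crop([(67,288),(162,296),(155,367),(60,360)],(180,100),3),.054,.05,.068,c))
E
```

```text
17.35 [ 0.6596 -0.1674  0.1154] jaw -1.99 w 0.0848 F [-1.4  0.3  0.7]
[0.518562   0.24813073 0.054     ]
(array([0.518562  , 0.24813073]), np.float64(-6.141763078585264), array([[ 4.20914033,  3.95105827],
       [ 2.72094029, -4.635012  ],
       [-3.67234785, -3.78446562],
       [-3.25773276,  4.46841935]]))
```

{"method": "apply_moves", "body": {"linear": [[-0.03,0.02,-0.1],[0,0,0],[0,0,0]], "yaw": [0,0,0]}}

```text
time: 17.7
position: [0.6576, -0.1668, 0.1109]
eef_rot: [0.0, 0.719, 0.695, 0.0]
force: [0.1, -0.2, 0.3]
gripper_width: 0.0851
```

{"method": "apply_moves", "body": {"linear": [[0,0,0],[0,0,0],[0,0,0],[0,0,0],[0,0,0]], "yaw": [0,0,0,0,0], "jaw": 0, "force": 70}}

```text
time: 18.2
position: [0.6577, -0.167, 0.111]
eef_rot: [0.0, 0.719, 0.695, 0.0]
force: [-0.4, -1.0, 2.4]
gripper_width: 0.0497
```

{"method": "apply_moves", "body": {"linear": [[0,0,0.4],[0,0,0.8],[0,0,1],[0,0,1],[0,0,1]], "yaw": [0,0,0,0,0]}}

```text
time: 18.7
position: [0.657, -0.1665, 0.2377]
eef_rot: [-0.0, 0.719, 0.695, -0.0]
force: [0.6, -0.5, -1.9]
gripper_width: 0.0493
```

{"method": "apply_moves", "body": {"linear": [[-0.6,0.6,0.2],[-0.7,0.8,0],[-0.7,0.9,0],[-0.5,0.9,0],[-0.5,1,0]], "yaw": [0,-0.1,-0.1,-0.1,-0.1]}}

```text
time: 19.2
position: [0.5662, -0.0403, 0.2428]
eef_rot: [-0.0, 0.739, 0.674, -0.0]
force: [0.5, 0.1, -4.0]
gripper_width: 0.0494
```

{"method": "apply_moves", "body": {"linear": [[-0.3,1,0],[-0.3,1,0],[-0.3,1,0],[-0.3,1,0],[-0.3,1,0]], "yaw": [-0.1,-0.04,0,0,0]}}

```text
time: 19.7
position: [0.5216, 0.1102, 0.2429]
eef_rot: [-0.0, 0.745, 0.667, -0.0]
force: [-0.3, 0.4, -2.8]
gripper_width: 0.0495
```

{"method": "apply_moves", "body": {"linear": [[-0.15,1,0],[0,1,0],[0,1,0],[0,0.8,0],[0,0.5,0]], "yaw": [0,0,0,0,0]}}

```text
time: 20.2
position: [0.5173, 0.2405, 0.2427]
eef_rot: [-0.0, 0.744, 0.668, -0.0]
force: [0.6, 0.2, -3.1]
gripper_width: 0.0492
```

{"method": "apply_moves", "body": {"linear": [[0,0.3,0],[0,0,0],[0,0,0]], "yaw": [0,0,0]}}

```text
time: 20.5
position: [0.5183, 0.2457, 0.2427]
eef_rot: [0.0, 0.746, 0.666, -0.0]
force: [0.3, -1.0, -2.4]
gripper_width: 0.0489
```

{"method": "apply_moves", "body": {"linear": [[0,0.04,-0.8],[0,0,-1],[0,0,-1],[0,0,-0.8],[0,0,-0.4]], "yaw": [0,0,0,0,0]}}

```text
time: 21.0
position: [0.5172, 0.2461, 0.1207]
eef_rot: [-0.0, 0.746, 0.666, -0.002]
force: [-0.9, -0.0, -3.9]
gripper_width: 0.0492
```

{"method": "apply_moves", "body": {"linear": [[0,0,-0.2],[0,0,0],[0,0,0]], "yaw": [0,0,0]}}

```text
time: 21.3
position: [0.5191, 0.2486, 0.1179]
eef_rot: [0.0, 0.745, 0.667, 0.001]
force: [-0.2, -0.5, -2.9]
gripper_width: 0.0489
```

```bash
python3 - <<'E'
from w import *
s,c=grab("wrist","w5");pr(s)
im=cv2.imread("pics/w5.png")
dr(im,c,s,(.5184,.2476),-6.4,.054,.12,.11);dr(im,c,s,(.5184,.2476),-6.4,.054,.044,.062)
dr(im,c,s,s["position"][:2],jaw(s),s["position"][2]-.041+.084,.05,.072,(0,255,0));
cv2.imwrite("pics/w5b.png",im)
E
```

```text
21.3 [0.5191 0.2486 0.1179] jaw -6.35 w 0.0489 F [-0.2 -0.5 -2.9]
```

View pics/w5b.png

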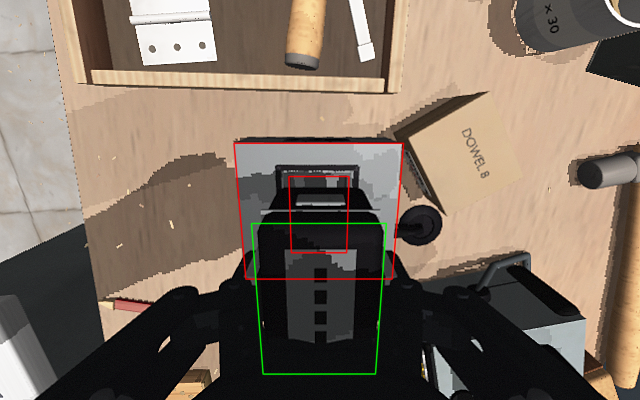

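```bash
python3 - <<'E'
import cv2,numpy as np
im=cv2.imread("pics/w5b.png")[140:400,220:420].astype(float)
cv2.imwrite("pics/w5c.png",cv2.resize(np.clip(255*(im/255)**.5,0,255).astype('uint8'),None,fx=3,fy=2.3))
E
```

View pics/w5c.png

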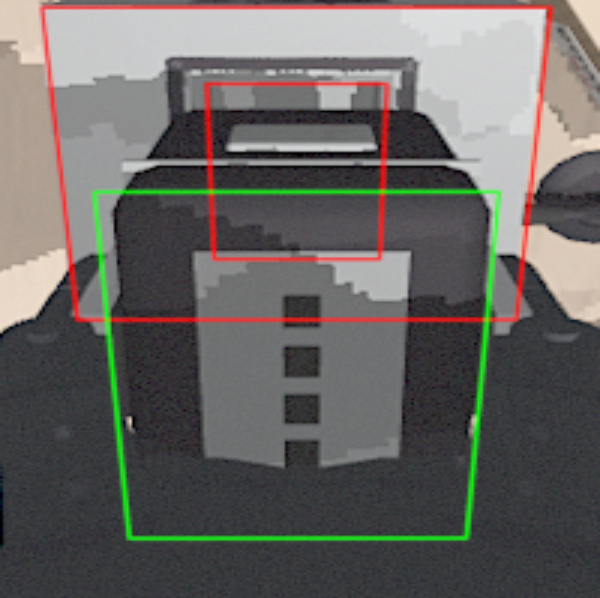

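```bash
python3 - <<'E'
from w import *
s=sensors.state();c=optics.camera("wrist")
p=s["position"];a=np.radians(jaw(s));y=np.array([-np.sin(a),np.cos(a),0])
for d in (0,.002,.004):
  print(d,proj([p+np.array([0,0,.043])+y*d],c,s))
s3=dict(s)
im=cv2.imread("pics/w3b.png")[140:400,220:420].astype(float)
cv2.imwrite("pics/w3c.png",cv2.resize(np.clip(255*(im/255)**.5,0,255).astype('uint8'),None,fx=3,fy=2.3))
s3["position"]=np.array([.6571,.0925,.1764]);s3["eef_rot"]=np.array([0,.668,.744,0])
print(proj([s3["position"]+np.array([0,0,.0444])],c,s3))
E
```

```text
0 [[318.68875645 305.14267277]]
0.002 [[318.6786928  300.96949714]]
0.004 [[318.66852887 296.75337943]]
[[318.43891092 307.53275755]]
```

View pics/w3c.png

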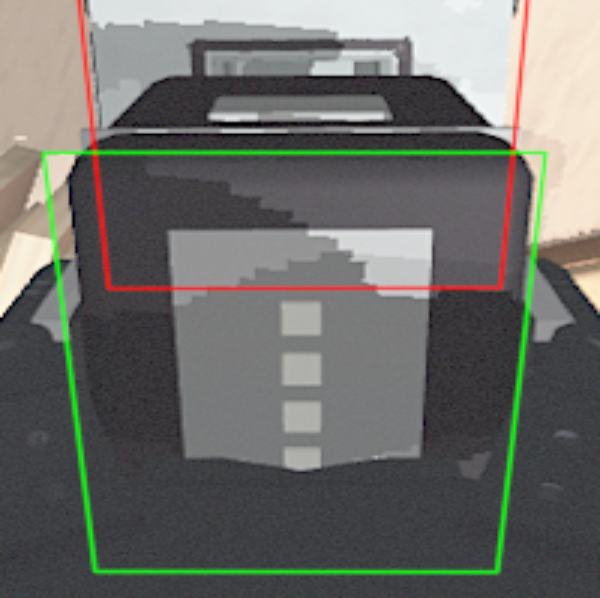

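The marks' centre at row 307 against 305 predicted puts the pack centred within 1 mm. Lowering into the charger.

{"method": "apply_moves", "body": {"linear": [[-0.02,-0.03,-0.4],[0,0,-0.4],[0,0,-0.3],[0,0,-0.2],[0,0,-0.1]], "yaw": [0,0,0,0,0]}}

```text
time: 21.9
position: [0.517, 0.2473, 0.0735]
eef_rot: [-0.0, 0.745, 0.667, -0.001]
force: [-0.1, -0.0, -3.8]
gripper_width: 0.0491
```

{"method": "apply_moves", "body": {"linear": [[0,0,-0.06],[0,0,0],[0,0,0]], "yaw": [0,0,0]}}

```text
time: 22.2
position: [0.5178, 0.2477, 0.0732]
eef_rot: [0.0, 0.745, 0.667, 0.0]
force: [-0.9, -0.3, -3.4]
gripper_width: 0.0495
```

{"method": "apply_moves", "body": {"linear": [[0,0,-0.07],[0,0,0],[0,0,0]], "yaw": [0,0,0]}}

```text
time: 22.5
position: [0.5175, 0.2476, 0.071]
eef_rot: [0.0, 0.745, 0.667, 0.0]
force: [0.5, 0.8, -4.1]
gripper_width: 0.0491
```

{"method": "apply_moves", "body": {"linear": [[0,0,-0.04],[0,0,0],[0,0,0]], "yaw": [0,0,0]}}

```text
time: 22.8
position: [0.5176, 0.2476, 0.0709]
eef_rot: [-0.0, 0.745, 0.667, 0.0]
force: [-2.2, -1.2, 5.6]
gripper_width: 0.0491
```

{"method": "apply_moves", "body": {"linear": [[0,0,0.02],[0,0,0],[0,0,0],[0,0,0]], "yaw": [0,0,0,0], "jaw": 100}}

```text
time: 23.2
position: [0.5176, 0.2476, 0.0703]
eef_rot: [0.0, 0.745, 0.667, 0.0]
force: [0.5, 0.3, -0.5]
gripper_width: 0.0854
```

{"method": "apply_moves", "body": {"linear": [[0,0,0.4],[0,0,0.8],[0,0,1],[0,0,1],[0,0,1]], "yaw": [0,0,0,0,0]}}

```text
time: 23.7
position: [0.5175, 0.2474, 0.1983]
eef_rot: [0.0, 0.745, 0.667, 0.0]
force: [-0.3, -0.5, -0.4]
gripper_width: 0.0851
```

{"method": "apply_moves", "body": {"linear": [[-0.2,-0.7,0],[-0.25,-0.95,0],[-0.25,-0.95,0],[-0.25,-0.95,0],[-0.25,-0.95,0]], "yaw": [0.1,0.1,0.1,0.1,0.1]}}

```text
time: 24.2
position: [0.4812, 0.1114, 0.1971]
eef_rot: [0.0, 0.721, 0.693, 0.001]
force: [1.2, 0.3, -0.2]
gripper_width: 0.0852
```

{"method": "apply_moves", "body": {"linear": [[-0.25,-0.95,0],[-0.25,-0.9,0],[-0.25,-0.8,0],[-0.15,-0.45,0],[0,0,0]], "yaw": [0.08,0,0,0,0]}}

```text
time: 24.7
position: [0.4542, 0.0179, 0.1969]
eef_rot: [0.0, 0.719, 0.695, 0.0]
force: [0.0, -0.3, -0.5]
gripper_width: 0.0854
```

{"method": "apply_moves", "body": {"linear": [[0,0,0],[0,0,0]], "yaw": [0,0]}}

```text
time: 24.9
position: [0.455, 0.021, 0.1964]
eef_rot: [0.0, 0.717, 0.697, 0.0]
force: [0.6, 0.3, -0.2]
gripper_width: 0.0851
```

```bash
python3 - <<'E'
from w import *
s,c=grab("wrist","w6");pr(s)
im=cv2.imread("pics/w6.png")
dr(im,c,s,(.4397,.0203),-1.7,.003,.1,.12);dr(im,c,s,(.4545,.0199),-1.7,.083,.04,.06,(0,255,0));
cv2.imwrite("pics/w6b.png",im)
s,c=grab("top","t6");cv2.imwrite("pics/t6b.png",cv2.resize(cv2.imread("pics/t6.png")[100:300,180:440],None,fx=3,fy=3))
E
```

```text
24.9 [0.455  0.021  0.1964] jaw -1.56 w 0.0851 F [ 0.6  0.3 -0.2]
```

View pics/w6b.png

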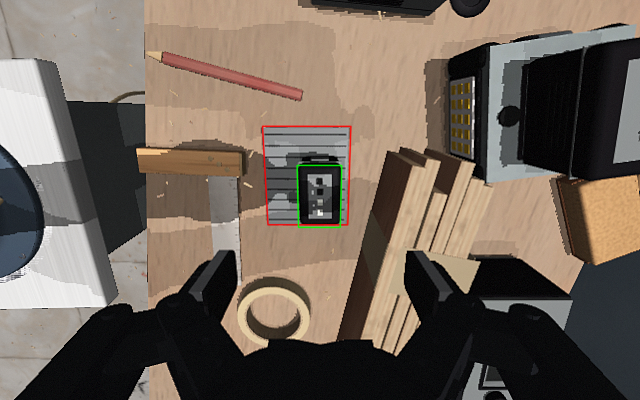

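View pics/t6b.png

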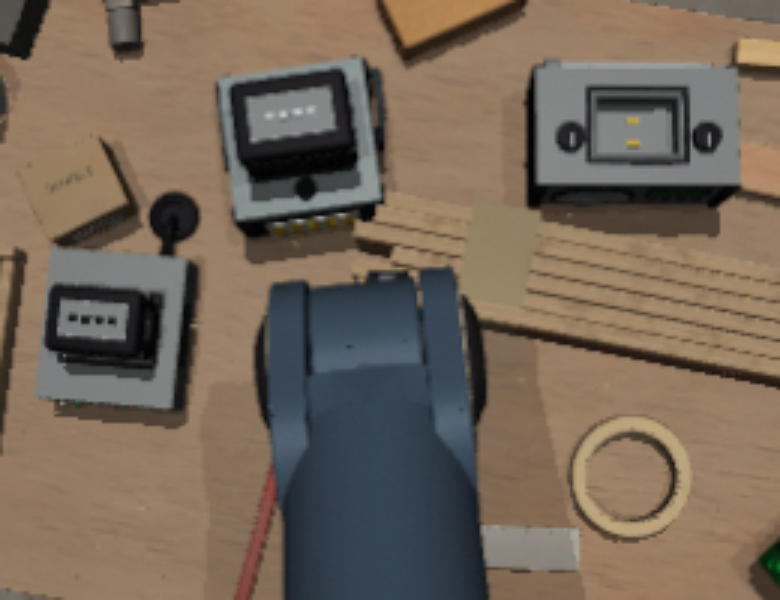

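Mid is upright in the charger, the radio's well is empty, and slim is where expected (298–342, 165–227). Descending.

{"method": "apply_moves", "body": {"linear": [[0,-0.03,-0.9],[0,0,-1],[0,0,-1],[0,0,-1],[0,0,-0.7]], "yaw": [0,0,0,0,0]}}

```text
time: 25.5
position: [0.4539, 0.0194, 0.0564]
eef_rot: [-0.001, 0.717, 0.697, -0.001]
force: [0.1, -0.1, -0.6]
gripper_width: 0.0851
```

{"method": "apply_moves", "body": {"linear": [[0,0,-0.4],[0,0,0],[0,0,0]], "yaw": [0,0,0]}}

```text
time: 25.8
position: [0.4551, 0.0189, 0.0467]
eef_rot: [0.0, 0.717, 0.697, 0.0]
force: [-0.5, -0.9, -0.2]
gripper_width: 0.0853
```

```bash
python3 - <<'E'
from w import *
s=sensors.state();pr(s)
c=optics.camera("top")
print(fit(crop([(587,88),(690,88),(687,164),(587,162)],(180,100),3),.094,.05,.068,c))
E
```

```text
25.8 [0.4551 0.0189 0.0467] jaw -1.67 w 0.0853 F [-0.5 -0.9 -0.2]
(array([ 0.6585404, -0.1685558]), np.float64(-2.8464847906771067), array([[ 3.84493224,  4.9999239 ],
       [ 4.92460702, -6.55267107],
       [-4.60538151, -3.54130344],
       [-4.16415775,  5.09405061]]))
```

{"method": "apply_moves", "body": {"linear": [[0,0.03,0],[0,0,0],[0,0,0],[0,0,0],[0,0,0]], "yaw": [0,0,0,0,0], "jaw": 0, "force": 60}}

```text
time: 26.35
position: [0.4548, 0.0197, 0.0469]
eef_rot: [0.0, 0.717, 0.697, 0.0]
force: [-1.3, 0.4, 5.8]
gripper_width: 0.0397
```

{"method": "apply_moves", "body": {"linear": [[0,0,0],[0,0,0],[0,0,0.3],[0,0,0.6],[0,0,1]], "yaw": [0,0,0,0,0]}}

```text
time: 26.85
position: [0.4527, 0.0193, 0.1028]
eef_rot: [-0.001, 0.718, 0.697, -0.002]
force: [0.3, 0.7, -2.9]
gripper_width: 0.0394
```

{"method": "apply_moves", "body": {"linear": [[0,0,1],[0,0,1],[0.2,-0.2,1],[0.5,-0.46,0.4],[0.8,-0.74,0]], "yaw": [0,0,0,0,-0.05]}}

```text
time: 27.35
position: [0.5, -0.0215, 0.2078]
eef_rot: [0.0, 0.719, 0.695, 0.002]
force: [0.4, 0.3, -2.5]
gripper_width: 0.0394
```

{"method": "apply_moves", "body": {"linear": [[0.9,-0.83,0],[0.9,-0.83,0],[0.9,-0.83,0],[0.9,-0.83,0],[0.8,-0.74,0]], "yaw": [0,0,0,0,0]}}

```text
time: 27.85
position: [0.6319, -0.1455, 0.2051]
eef_rot: [-0.0, 0.72, 0.694, -0.0]
force: [0.4, 0.8, -2.2]
gripper_width: 0.039
```

{"method": "apply_moves", "body": {"linear": [[0.6,-0.55,0],[0.3,-0.25,0],[0,0,0],[0,0,0]], "yaw": [0,0,0,0]}}

```text
time: 28.25
position: [0.6575, -0.1671, 0.2048]
eef_rot: [-0.001, 0.72, 0.694, -0.0]
force: [-0.2, -0.1, -2.3]
gripper_width: 0.0397
```

```bash
python3 - <<'E'
from w import *
s,c=grab("wrist","w7");pr(s)
im=cv2.imread("pics/w7.png")
dr(im,c,s,(.6585,-.168),-2.1,.094,.1,.16);dr(im,c,s,(.6585,-.168),-2.1,.094,.044,.062)
p=s["position"];dr(im,c,s,p[:2],jaw(s),p[2]-.0438+.080,.04,.06,(0,255,0));print(proj([p+[0,0,.0362]],c,s))
im=im.astype(float);im=np.clip(255*(im/255)**.6,0,255).astype('uint8')
cv2.imwrite("pics/w7b.png",cv2.resize(im[80:400,200:460],None,fx=2.3,fy=1.85))
E
```

```text
28.25 [ 0.6575 -0.1671  0.2048] jaw -2.05 w 0.0397 F [-0.2 -0.1 -2.3]
[[318.31670271 294.82775042]]
```

View pics/w7b.png

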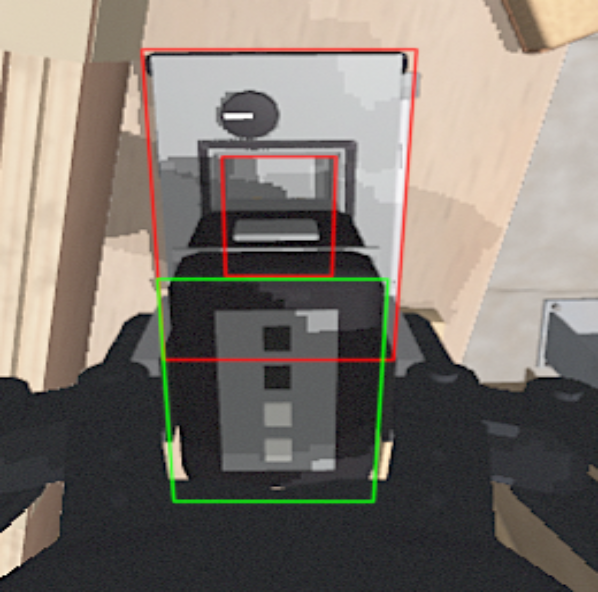

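{"method": "apply_moves", "body": {"linear": [[0.02,-0.05,-0.6],[0,0,-0.8],[0,0,-0.5],[0,0,-0.16],[0,0,0]], "yaw": [0,0,0,0,0]}}

```text
time: 28.8
position: [0.6586, -0.169, 0.143]
eef_rot: [-0.001, 0.72, 0.694, -0.0]
force: [-0.4, -0.3, -2.6]
gripper_width: 0.0396
```

{"method": "apply_moves", "body": {"linear": [[0,0,0],[0,0,0]], "yaw": [0,0]}}

```text
time: 29.0
position: [0.6598, -0.17, 0.1447]
eef_rot: [0.001, 0.72, 0.694, 0.001]
force: [-0.9, -0.2, -1.2]
gripper_width: 0.0396
```

{"method": "apply_moves", "body": {"linear": [[-0.03,0.03,-0.25],[0,0,-0.3],[0,0,-0.25],[0,0,-0.1],[0,0,0]], "yaw": [0,0,0,0,0]}}

```text
time: 29.5
position: [0.6576, -0.1687, 0.1153]
eef_rot: [-0.001, 0.72, 0.694, -0.001]
force: [-0.9, 0.9, -1.9]
gripper_width: 0.0394
```

{"method": "apply_moves", "body": {"linear": [[0,0,-0.05],[0,0,0],[0,0,0]], "yaw": [0,0,0]}}

```text
time: 29.8
position: [0.6584, -0.169, 0.1152]
eef_rot: [0.0, 0.72, 0.694, 0.0]
force: [-0.1, -0.2, -2.8]
gripper_width: 0.0395
```

{"method": "apply_moves", "body": {"linear": [[0,0,-0.06],[0,0,0],[0,0,0]], "yaw": [0,0,0]}}

```text
time: 30.1
position: [0.6586, -0.169, 0.114]
eef_rot: [0.001, 0.72, 0.694, 0.0]
force: [-1.2, 0.7, 3.4]
gripper_width: 0.0389
```

Seated: contact at TCP z 0.114 (0.1138 expected). Releasing and backing off.

{"method": "apply_moves", "body": {"linear": [[0,0,0],[0,0,0],[0,0,0],[0,0,0]], "yaw": [0,0,0,0], "jaw": 100}}

```text
time: 30.5
position: [0.6582, -0.1688, 0.113]
eef_rot: [-0.0, 0.72, 0.694, 0.0]
force: [-0.7, -0.5, -0.8]
gripper_width: 0.0852
```

{"method": "apply_moves", "body": {"linear": [[0,0,0.4],[0,0,0.8],[0,0,1],[0,0,1],[0,0,1]], "yaw": [0,0,0,0,0]}}

```text
time: 31.0
position: [0.6582, -0.169, 0.2414]
eef_rot: [0.0, 0.72, 0.694, 0.0]
force: [0.1, 0.2, -0.2]
gripper_width: 0.0858
```

{"method": "apply_moves", "body": {"linear": [[-0.8,0.2,0.3],[-1,0.3,0],[-1,0.3,0],[-1,0.3,0],[-0.8,0.2,0]], "yaw": [0,0,0,0,0]}}

```text
time: 31.5
position: [0.5187, -0.1295, 0.249]
eef_rot: [0.0, 0.72, 0.694, 0.001]
force: [0.6, 0.2, 0.7]
gripper_width: 0.0853
```

{"method": "apply_moves", "body": {"linear": [[-0.4,0.1,0],[0,0,0],[0,0,0]], "yaw": [0,0,0]}}

```text
time: 31.8
position: [0.5093, -0.1271, 0.2489]
eef_rot: [0.001, 0.72, 0.694, 0.001]
force: [0.7, 1.0, -0.7]
gripper_width: 0.0854
```

```bash
python3 - <<'E'
from w import *
s,c=grab("top","t8");pr(s)
im=cv2.imread("pics/t8.png")
L=[((.6586,.093),6.4,.154,.06,.086),((.6585,-.168),-2.1,.15,.04,.06),((.518,.2475),-6.4,.114,.05,.072)]
for t,th,z,a,b in L: dr(im,c,s,t,th,z,a,b,(0,255,0))
cv2.imwrite("pics/t8b.png",cv2.resize(im[100:300,180:440],None,fx=3,fy=3))
s,c=grab("side","s8");im=cv2.imread("pics/s8.png")
for t,th,z,a,b in L: dr(im,c,s,t,th,z,a,b,(0,255,0))
cv2.imwrite("pics/s8b.png",cv2.resize(im[110:290,240:440],None,fx=3.3,fy=3.3))
E
```

```text
31.8 [ 0.5093 -0.1271  0.2489] jaw -2.09 w 0.0854 F [ 0.7  1.  -0.7]
```

View pics/t8b.png

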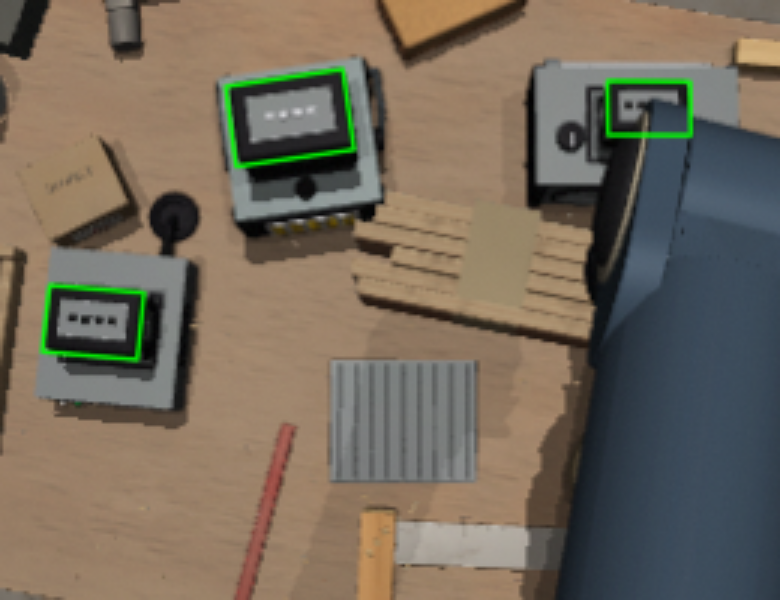

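View pics/s8b.png

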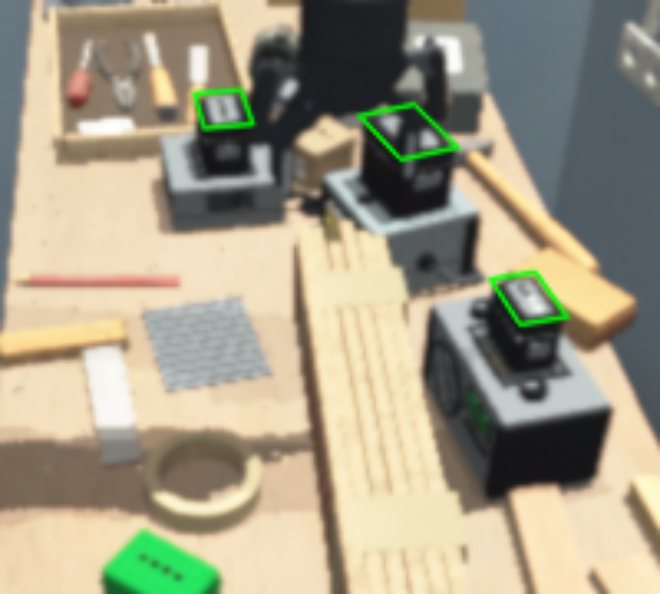

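All three packs match their seated outlines in both views, and the tape roll, carton and pencil haven't moved. The gripper is clear, so I'm handing in.

```bash
python3 -c "
from station import workorder;print(workorder.sign_off())"
```

```text
the job is handed in; nothing more can be done
None
```

The job is done and was handed in at about 32 s of the 106 s allowed. The full pack is in the work light, the half-used pack is in the radio and the flat pack is on the charger.

- **Order of moves:** I stood the half-used pack on the mat, then moved full to light, flat to charger, and half-used from the mat to the radio. With every well taken, the flat pack had to leave the radio before the half-used one could go in.
- **Seating:** each pack met the well floor within about 0.5 mm of the expected height. The highest force I read was about 12 N, setting the half-used pack on the mat.
- **Final pictures:** the top and side views show all three packs upright, with their tops on the computed seated outlines. In the top view the arm hid part of the radio's pack, so that one rests mainly on the side view.
- **Bystanders:** the carton, tape roll, pencil and green look-alike look undisturbed, judged by eye. Nothing tipped, and no check failed.

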